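# Count along the rack's rail and push the tin into the third gap

## Task

Starting at the end of the divider rack that has the round ball post, run a closed fingertip lightly along the steel rail, keeping it in touch with the rail from over the first gap, past the second, to over the third, and go no further along the rail. Then push the round tin over the glass, without picking it up or tipping it, into that third gap until it rests against the rack's back wall, and move clear. Leave the cross and the things in the tray where they are.

Things in the scene. Friction and masses are not known exactly. Their poses are not given: they have to be found in the camera images.
- rack: Fixed wooden divider rack, 356 mm long, on the glass. Origin: on the glass under the rail's middle; x points from the open front into the gaps (away from the robot), y along the rail. Back wall at x -5 to +5 mm, 16 mm high, with posts up to the rail at the 7 dividers: 8 mm thick, 26 mm high, noses at x -36 mm. 6 empty gaps, 50 mm clear, centred at y -145, -87, -29, 29, 87, 145 mm, open in front and above, the glass as floor.
- rail: Round steel rail, 12 mm thick, 356 mm long, along the rack's y straight above the back wall (rack x = 0). Origin: middle of its axis, 46 mm above the glass; its top is 52 mm above the glass. It lies on rubber feet: pressed down it yields about 1 mm per 3 N and stops after 6 mm. 25 N is too hard.
- ball_post: Fixed wooden post, 20 x 20 mm, topped by a 36 mm wooden ball (top 82 mm above the glass), at one end of the rack (rack x = 0, y = +190 or -190 mm; which end varies). Origin: on the glass under its centre. Counting starts here: along the rail the gap centres lie 45 (first), 103 (second), 161 (third), 219, 277 and 335 mm from it.
- flat_post: Fixed wooden post of the same 20 x 20 mm and 50 mm height at the rack's other end (rack x = 0, y = -190 or +190 mm), topped by a flat square cap 28 x 28 x 10 mm (top 60 mm above the glass). Origin: on the glass under its centre.
- tin: Loose round metal tin with a flat lid, 42 mm in diameter, 20 mm high, about 80 g, lying flat on the glass between the robot and the rack. Origin: centre of its underside. It slides easily when pushed low on its side. Resting against the back wall its centre is at rack x = -26 mm, and it sticks out of the gap by 11 mm.
- cross: Loose dark wooden cross, 130 mm tall, 80 mm wide, on a 60 x 80 x 20 mm foot, on the glass to the robot's left of the rack. Origin: centre of its underside. Leave alone.
- tray: Fixed shallow stainless steel tray, 200 x 220 mm, 18 mm high, to the robot's right of the rack, with two plastic hair ties, the watch, the bottle and the ceramic box in it. Origin: centre of its underside.
- watch: Loose silver-toned metal watch lying flat in the tray, about 121 mm long and 38 mm wide. Origin: centre of the underside of its case. Leave alone.
- bottle: Loose amber glass cologne bottle standing in the tray, 28 x 50 mm, 109 mm high with its black cap. Origin: centre of its underside. Leave alone.
- ceramic_box: Loose round white ceramic box with a clipped-on lid, 72 mm in diameter, 62 mm high, standing in the tray. Origin: centre of its underside. Leave alone.
Things that resemble listed ones, but are neither listed nor needed, are in the scene too. There is more than one size of the tin; the job needs the smaller. Leave any green look-alike of the ball_post alone.

How it is judged:
By the outcome, as a careful person would: the job done as asked, in the order asked, and still so for the second after the job is handed in, with the robot touching nothing.
It also fails if it takes over 72 s, if anything falls off the work surface, if the arm or the gripper's body presses on something with over 40 N, if the wrist force passes 120 N, or if a joint passes its speed limit or range.

## Robot

A 7-joint arm with a two-finger parallel gripper is mounted at the origin on the work surface. World frame = base frame: x ahead of the robot, y to its left, z up, the work surface at z = 0. Lengths are in m, angles in rad, forces in N, time in s.
With the tool pointing down it reaches from about 0.4 to 0.925 m from the base axis. Payload 4.1 kg.
Tool frame: the origin (TCP) lies at the centre of the arm's flange, where the gripper is bolted on; the fingertips stand 173 mm ahead of it and the grasp point (between the pads) lies 155 mm ahead of it (manip.grip_point_offset is the distance from the TCP to the grasp point, in m); x points along the fingers, y is the direction in which the jaws open and shut, and the axes are right-handed (so a half turn about x gives the same grasp; the last joint's range is limited). The gripper opens to 85 mm and grips with 20 to 120 N. Pads are 22 mm wide; open, the fingers measure 114 mm over their backs; the gripper's body (76 mm by 85 mm) begins 54 mm behind the grasp point. The pads swing forward as they close: fully open they stand 13 mm farther back than shut.
Start: joints at [-1.307, 0.398, 0.045, 1.537, -0.019, 1.207, -0.051], TCP at [0.231, 0.608, 0.405] pointing down, gripper open.
Joint ranges: [-2.82, 2.82], [-0.49, 2.23], [-1.37, 1.46], [0, 2.46], [-1.36, 4.5], [0.23, 2], [-2.94, 2.94]. Speed limits (rad/s): [2.57, 2.57, 3.14, 3.14, 3.14, 3.14, 3.14].

## Interface

Orientations are given as a 3x3 rotation matrix whose columns are the frame's x, y, z axes.
In Python, from bench import status, viewer, workorder, manip gives the robot as it stands.
- The arm moves only by the shell command python3 -m jog 'ROWS' [FORCE]. ROWS is JSON, a list of rows, each a list of 3 entries, a list of its own where there are three numbers: the turn, a rotation vector about the world's x, y, z in degrees, then the shift along the world's x, y, z in m, then the gripper's target within -1 to 1 (fully open at 1, half-way at 0, shut at -1). In form: [[[wx, wy, wz], [x, y, z], grip], ...]. A call has 1 to 8 rows; each row is the pose to reach, as a shift and turn from the pose commanded when the call began; what a row does not reach only later rows make up. A row lasts 1/10 s, in which the tool goes at most 50 mm and 8.59 degrees, less where a joint would pass 70% of its speed; a pose out of reach is approached as far as the arm can. A call with a gripper value outside its range is refused whole. The fingers move at their own pace and stop on an object; FORCE is the grip in N (left out, the last holds). Time passes only in rows, so rows that repeat a pose let the fingers close. It gives the time, the measured TCP pose, the force and the opening at its end, in the units of the state.
- status.get_state(): the state, without advancing time (a new reading comes with each control period).
- viewer.get_image(name): name is "scene" or "top" or "wrist"; returns the picture (400x640x3 uint8, red, green, blue); there is no depth.
- viewer.get_calibration(name): a dict with "K" (3x3 intrinsics, pixels), "T" (4x4, takes a point from camera to world coordinates). Camera axes: x right, y down, z forward; pixel columns grow to the right and rows downward; lengths in m; the calibration is good to about 2 mm. A picture is of the moment at which its call begins: read the wrist's pose just before it. get_calibration takes no time and is no camera call; for the wrist camera it gives the pose at the moment of the call.
- workorder.finish_job(): hands the job in, once; it reports no verdict.
The state is a dict: "clock": time; "q": joint angles; "joint_vel": joint speeds; "joint_efforts": joint torques, N m; "eef_pos": TCP position; "tcp_rot": TCP orientation; "contact_force": force on the tool from outside, world axes, zero at the start; "wrist_torque": the same for the moment, N m; "gripper_width": finger opening in m.
Only numpy, scipy, OpenCV 4.12 (cv2) and the standard library are available. Lean on these libraries where they do the work, as an engineer would, in place of code of your own. Each camera call takes 0.05 s, during which the arm holds its last target.

## Working session

There is one attempt and no reset: what is moved stays moved. The work goes in short steps, Python scripts to look and compute and a shell command to move; the robot and the scene stay as the last step left them, time stands still between calls to the robot, and variables do not carry over. Pictures are saved under pics/ and viewed, and the job is handed in when it is done.

```bash
mkdir -p pics; ls
python3 - <<'E'
from bench import status, viewer
import cv2
s=status.get_state(); print(s)
for n in ("scene","top","wrist"):
    c=viewer.get_calibration(n); print(n,c["K"],c["T"])
    cv2.imwrite(f"pics/{n}0.png",viewer.get_image(n)[:,:,::-1])
E
```

```text
pics
{'clock': 0.0, 'q': array([-1.30700176,  0.3991837 ,  0.04502939,  1.53788999, -0.0186814 ,
        1.20691459, -0.05069389]), 'joint_vel': array([-6.16350395e-04, -2.83968184e-04,  5.60274364e-04, -9.33446996e-05,
       -1.37903964e-04,  6.31899741e-04, -2.55225716e-03]), 'joint_efforts': array([-5.52276015e-05, -4.75116777e+01,  1.36428248e+00, -2.54216909e+01,
        1.14183646e-02,  9.62261780e-03, -1.17767308e-05]), 'eef_pos': array([0.23052857, 0.60742276, 0.40366397]), 'tcp_rot': array([[-5.56860861e-04,  3.54767326e-01,  9.34954456e-01],
       [-1.89445172e-03,  9.34952549e-01, -3.54767731e-01],
       [-9.99998050e-01, -1.96878234e-03,  1.51451088e-04]]), 'contact_force': array([-0.41184899, -1.16223615, -0.63950019]), 'wrist_torque': array([-0.03675905,  0.00362002, -0.0211783 ]), 'gripper_width': 0.0852835968657501}
scene [[370.98131057   0.         313.85913264]
 [  0.         370.98131057 199.39486732]
 [  0.           0.           1.        ]] [[ 0.20720599  0.727319   -0.65427269  1.12579375]
 [ 0.97827126 -0.15892729  0.13314453 -0.18550505]
 [-0.00714324 -0.66764451 -0.74444596  0.71942035]
 [ 0.          0.          0.          1.        ]]
top [[413.66291833   0.         323.83412247]
 [  0.         413.66291833 197.70074116]
 [  0.           0.           1.        ]] [[ 0.00306618 -0.98146044  0.19164028  0.33249479]
 [-0.99983026 -0.00649048 -0.01724319 -0.04028587]
 [ 0.01816735 -0.19155488 -0.98131375  1.2807543 ]
 [ 0.          0.          0.          1.        ]]
wrist [[306.68348219   0.         322.19371011]
 [  0.         306.68348219 201.61635225]
 [  0.           0.           1.        ]] [[ 0.35558541  0.90079215  0.24926395  0.16733155]
 [ 0.93464197 -0.34217882 -0.096737    0.63109208]
 [-0.00184709  0.26737082 -0.96359194  0.37117665]
 [ 0.          0.          0.          1.        ]]
```

View pics/scene0.png

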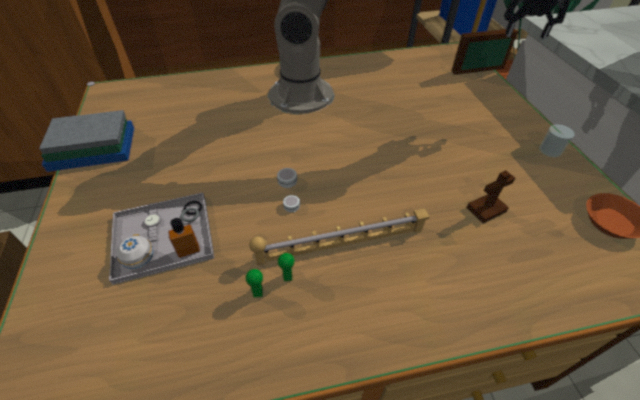

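View pics/top0.png

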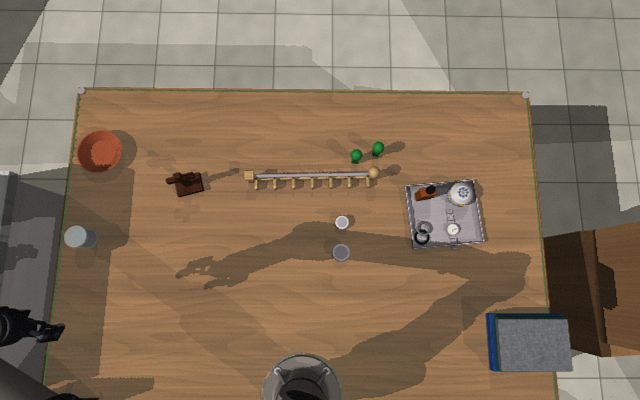

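View pics/wrist0.png

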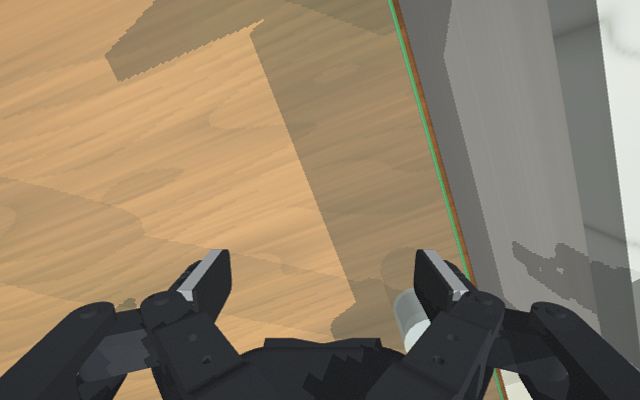

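Ball post is at top (374,173) and scene (258,244), the robot's right end; the green look-alikes are at top (356,156) and (378,148). Tin candidates are top (342,222) and (341,253). I'll compare their sizes in crops.

```bash
cat > h.py <<'E'
import numpy as np
from bench import viewer
def ray(name,px,z,cal=None):
    c=cal or viewer.get_calibration(name); K=np.array(c["K"]);T=np.array(c["T"])
    d=T[:3,:3]@np.linalg.solve(K,[px[0],px[1],1.]); o=T[:3,3]
    return o+d*(z-o[2])/d[2]
def proj(name,p,cal=None):
    c=cal or viewer.get_calibration(name); K=np.array(c["K"]);T=np.array(c["T"])
    q=K@(T[:3,:3].T@(np.array(p)-T[:3,3])); return q[:2]/q[2]
E
python3 - <<'E'
import cv2,numpy as np
from h import *
t=cv2.imread("pics/top0.png"); s=cv2.imread("pics/scene0.png")
a=cv2.resize(t[140:270,235:400],None,fx=4,fy=4,interpolation=cv2.INTER_CUBIC)
cv2.imwrite("pics/topc.png",a)
b=cv2.resize(s[160:300,235:435],None,fx=4,fy=4,interpolation=cv2.INTER_CUBIC)
cv2.imwrite("pics/scenec.png",b)
for p in [(342,222),(341,253)]: print("tin top",ray("top",p,.02))
for p in [(291,202),(287,174)]: print("tin scene",ray("scene",p,.02))
for n,b,f in (("top",(374,173),(249,174)),("scene",(258,243),(421,212))):
    print(n,ray(n,b,.064),ray(n,f,.06))
E
```

```text
tin top [ 0.50299354 -0.1185061   0.02      ]
tin top [ 0.40838307 -0.11496759  0.02      ]
tin scene [ 0.50742469 -0.11847773  0.02      ]
tin scene [ 0.40550236 -0.11218334  0.02      ]
top [ 0.6476218  -0.21394255  0.064     ] [0.64258816 0.16534624 0.06      ]
scene [ 0.64730832 -0.21169119  0.064     ] [0.63738164 0.16621692 0.06      ]
```

View pics/topc.png

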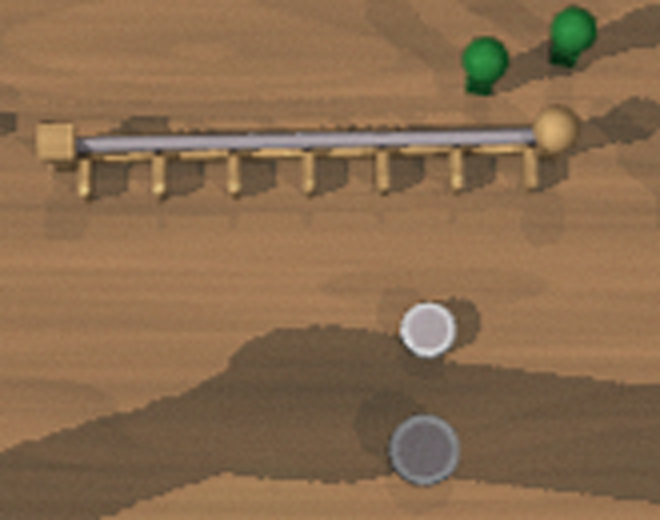

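View pics/scenec.png

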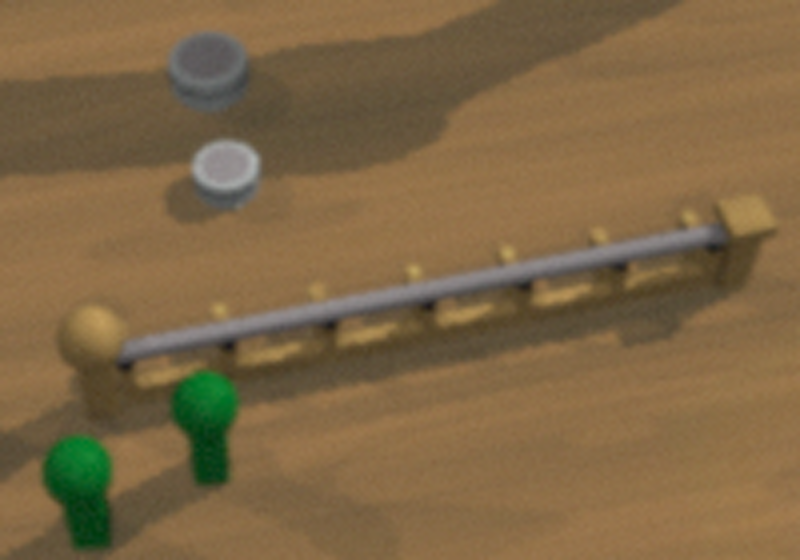

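The smaller tin is the light one at top (342,222): it is about 14 px wide against 17 px for the other at (341,253). It lies at about (0.505,-0.118). Ball post is at about (0.647,-0.213), with the gaps counted toward +y. I'll move to a viewing pose with the gripper shut.

```bash
python3 -m jog '[[[0,0,1],[0.016,-0.037,0],-1],[[0,0,2],[0.032,-0.074,0],-1],[[0,0,3],[0.048,-0.111,0],-1],[[0,0,4],[0.064,-0.148,0],-1],[[0,0,5],[0.08,-0.185,0],-1],[[0,0,6],[0.096,-0.222,0],-1],[[0,0,7],[0.112,-0.259,0],-1],[[0,0,8],[0.128,-0.296,0],-1]]' 30
python3 -m jog '[[[0,0,1],[0.016,-0.037,0],-1],[[0,0,2],[0.032,-0.074,0],-1],[[0,0,3],[0.048,-0.111,0],-1],[[0,0,4],[0.064,-0.148,0],-1],[[0,0,5],[0.08,-0.185,0],-1],[[0,0,6],[0.096,-0.222,0],-1],[[0,0,7],[0.112,-0.259,0],-1],[[0,0,8],[0.128,-0.296,0],-1]]'
python3 -m jog '[[[0,0,1],[0.016,-0.037,0],-1],[[0,0,2],[0.032,-0.074,0],-1],[[0,0,3.5],[0.048,-0.111,0],-1],[[0,0,5],[0.064,-0.145,0],-1],[[0,0,6],[0.064,-0.145,0],-1],[[0,0,6],[0.064,-0.145,0],-1]]'
python3 - <<'E'
from bench import status, viewer
import cv2,pickle
s=status.get_state(); c=viewer.get_calibration("wrist")
im=viewer.get_image("wrist"); cv2.imwrite("pics/w1.png",im[:,:,::-1]); pickle.dump((s,c),open("w1.pkl","wb"))
print(s["clock"],s["eef_pos"],s["tcp_rot"],s["contact_force"],s["gripper_width"])
cv2.imwrite("pics/top1.png",viewer.get_image("top")[:,:,::-1])
E
```

```text
clock: 0.95
eef_pos: [0.359, 0.31, 0.4046]
tcp_rot: [[-0.0, 0.22, 0.975], [0.0, 0.975, -0.22], [-1.0, 0.0, -0.0]]
contact_force: [0.3, 0.4, -0.3]
gripper_width: 0.0
clock: 1.75
eef_pos: [0.4868, 0.0141, 0.4048]
tcp_rot: [[0.0, 0.082, 0.997], [0.001, 0.997, -0.082], [-1.0, 0.001, 0.0]]
contact_force: [0.4, -0.1, 0.2]
gripper_width: 0.0
clock: 2.35
eef_pos: [0.5505, -0.1299, 0.4043]
tcp_rot: [[-0.001, -0.019, 1.0], [0.0, 1.0, 0.019], [-1.0, 0.0, -0.001]]
contact_force: [0.0, 0.9, -0.3]
gripper_width: -0.0002
2.35 [ 0.55050852 -0.12989638  0.40425833] [[-1.19494113e-03 -1.92515896e-02  9.99813957e-01]
 [ 2.41284271e-04  9.99814636e-01  1.92518910e-02]
 [-9.99999257e-01  2.64244258e-04 -1.19007452e-03]] [ 0.03202275  0.8907593  -0.31445232] -0.0002073474399580021
```

View pics/w1.png

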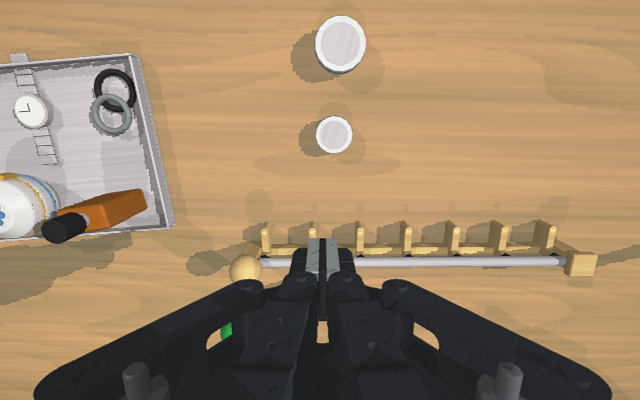

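The wrist view shows the small tin at (334,134), the big tin at (340,43), the ball at (246,269), the flat cap at (581,264), and the rail along row ~262. I'll measure them.

Run:
```python
import cv2,numpy as np,pickle
from h import *
s,c=pickle.load(open("w1.pkl","rb")); im=cv2.imread("pics/w1.png"); hsv=cv2.cvtColor(im,cv2.COLOR_BGR2HSV)
# tin lids
m=((hsv[...,1]<45)&(hsv[...,2]>140)).astype(np.uint8)
for x0,y0,x1,y1 in((305,110,360,160),(305,5,375,80)):
    cs,_=cv2.findContours(m[y0:y1,x0:x1],cv2.RETR_EXTERNAL,cv2.CHAIN_APPROX_NONE)
    k=max(cs,key=cv2.contourArea); e=cv2.fitEllipse(k); p=(e[0][0]+x0,e[0][1]+y0)
    P=ray("w",p,.02,c); print("tin",p,e[1],P, "diam mm",np.array(e[1])/306.68*1000*(c["T"][2,3]-.02))
# rail
pts=[]
for u in range(370,555,5):
    col=np.where((hsv[250:275,u,1]<60)&(hsv[250:275,u,2]>100))[0]
    if len(col)>2: pts.append((u,250+(col.min()+col.max())/2))
pts=np.array(pts); W=np.array([ray("w",p,.047,c)[:2] for p in pts]); f=np.polyfit(W[:,1],W[:,0],1)
print("rail x = %.4f + %.4f*y"%(f[1],f[0]),"res",np.std(W[:,0]-np.polyval(f,W[:,1])),len(pts))
for n,p,z in(("ball",(246,268.5),.064),("cap",(580.5,264),.06)): print(n,ray("w",p,z,c))
t=cv2.imread("pics/top0.png"); h2=cv2.cvtColor(t,cv2.COLOR_BGR2HSV)
pts=[]
for u in range(262,366,3):
    cc=np.where((h2[170:182,u,1]<55)&(h2[170:182,u,2]>110))[0]
    if len(cc): pts.append((u,170+cc.mean()))
W=np.array([ray("top",p,.049)[:2] for p in pts]); f=np.polyfit(W[:,1],W[:,0],1); print("top rail",f[1],f[0],len(pts),np.std(W[:,0]-np.polyval(f,W[:,1])))
a=cv2.resize(im[225:290,215:375],None,fx=5,fy=5,interpolation=cv2.INTER_CUBIC); b=cv2.resize(im[100:170,500:610],None,fx=1,fy=1)
b=cv2.resize(im[225:290,500:610],None,fx=5,fy=5,interpolation=cv2.INTER_CUBIC)
cv2.imwrite("pics/c1.png",a);cv2.imwrite("pics/c2.png",b)
```

```text
tin (333.43754959106445, 134.32124137878418) (35.84587478637695, 36.77531051635742) [ 0.5014084  -0.11854472  0.02      ] diam mm [41.11451332 42.18055782]
tin (339.91548919677734, 43.09846115112305) (50.508277893066406, 55.03715133666992) [ 0.40840233 -0.11441339  0.02      ] diam mm [57.93200129 63.12653005]
rail x = 0.6420 + -0.0257*y res 0.00022818144138432242 37
ball [ 0.64620911 -0.2129069   0.064     ]
cap [0.63586678 0.15989636 0.06      ]
top rail 0.6442265928568852 -0.025378170554709305 35 0.0005497235813494819
```

View pics/c1.png

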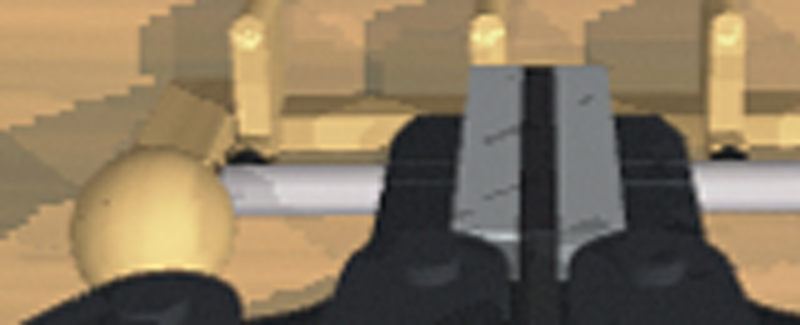

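View pics/c2.png

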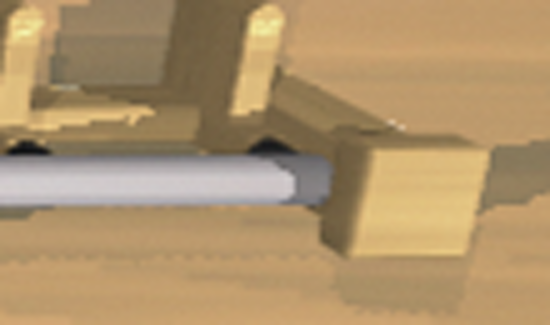

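Run:
```python
from h import *; import pickle
s,c=pickle.load(open("w1.pkl","rb"))
print("cap",ray("w",(585.6,265),.06,c))
for i,p in enumerate([(264.4,231),(312.4,231),(360.4,231),(504.6,228.5),(553,228)]): print(ray("w",p,.026,c))
b=np.array([.6465,-.2129]); u=np.array([-.0255,1]);u/=np.linalg.norm(u)
for d in (16,45,74,103,132,161,190,380): print(d,b+u*d/1000)
```

```text
cap [0.6369849  0.16589405 0.06      ]
[ 0.61618554 -0.19849353  0.026     ]
[ 0.61512097 -0.14083771  0.026     ]
[ 0.61405648 -0.08318641  0.026     ]
[0.60767669 0.08941697 0.026     ]
[0.60597206 0.1472574  0.026     ]
16 [ 0.64609213 -0.1969052 ]
45 [ 0.64535287 -0.16791462]
74 [ 0.64461361 -0.13892405]
103 [ 0.64387435 -0.10993347]
132 [ 0.64313509 -0.0809429 ]
161 [ 0.64239583 -0.05195232]
190 [ 0.64165657 -0.02296174]
380 [0.63681315 0.16697651]
```

```bash
python3 -m jog '[[[0,0,0],[0.02,-0.01,-0.03],-1],[[0,0,0],[0.045,-0.02,-0.06],-1],[[0,0,0],[0.07,-0.03,-0.09],-1],[[0,0,0],[0.0965,-0.038,-0.12],-1],[[0,0,0],[0.0965,-0.038,-0.15],-1],[[0,0,0],[0.0965,-0.038,-0.165],-1],[[0,0,0],[0.0965,-0.038,-0.165],-1],[[0,0,0],[0.0965,-0.038,-0.165],-1]]'
python3 - <<'E'
from bench import status, viewer
import cv2,numpy as np
s=status.get_state(); print(s["eef_pos"],s["contact_force"],s["wrist_torque"])
a=viewer.get_image("scene")[190:300,220:380,::-1]; a=cv2.resize(a,None,fx=5,fy=5,interpolation=cv2.INTER_CUBIC); cv2.imwrite("pics/s2.png",a)
E
```

```text
clock: 3.25
eef_pos: [0.6472, -0.1666, 0.2409]
tcp_rot: [[0.001, -0.022, 1.0], [0.0, 1.0, 0.022], [-1.0, 0.0, 0.001]]
contact_force: [-0.3, -0.6, 0.4]
gripper_width: -0.0
[ 0.64721954 -0.1666068   0.2408785 ] [-0.28010715 -0.55060059  0.43944907] [0.00493046 0.00112733 0.02218909]
```

View pics/s2.png

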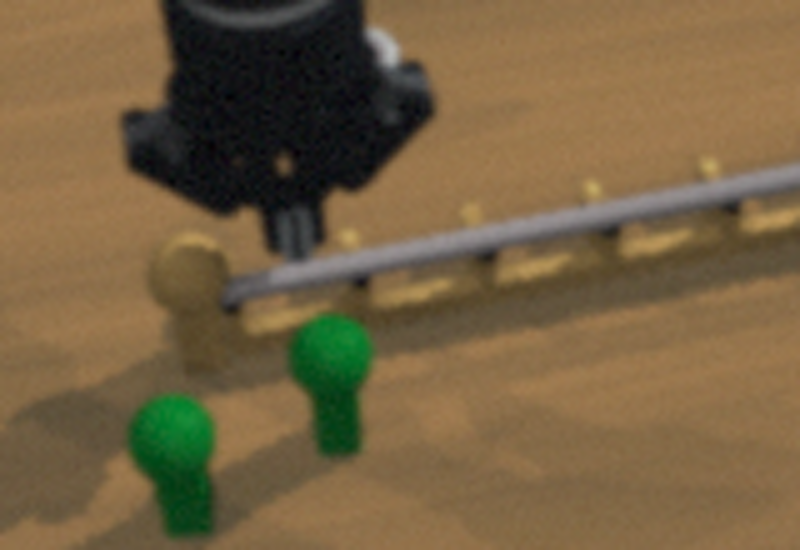

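The fingertip is over the first gap at crop (293,255), and the linkage sits close above the ball at (190,240). I'll shift 4 mm away from the ball and descend gently.

```bash
python3 -m jog '[[[0,0,0],[0,0.004,-0.003],-1],[[0,0,0],[0,0.004,-0.007],-1],[[0,0,0],[0,0.004,-0.010],-1],[[0,0,0],[0,0.004,-0.012],-1],[[0,0,0],[0,0.004,-0.013],-1],[[0,0,0],[0,0.004,-0.013],-1]]'
python3 -m jog '[[[0,0,0],[0,0,-0.001],-1],[[0,0,0],[0,0,-0.001],-1]]'
python3 -m jog '[[[0,0,0],[0,0,-0.001],-1],[[0,0,0],[0,0,-0.001],-1]]'
```

```text
clock: 3.9
eef_pos: [0.6471, -0.1634, 0.2265]
tcp_rot: [[-0.0, -0.021, 1.0], [0.0, 1.0, 0.021], [-1.0, 0.0, -0.0]]
contact_force: [0.5, 0.4, -0.3]
gripper_width: 0.0
clock: 4.1
eef_pos: [0.6471, -0.1634, 0.2257]
tcp_rot: [[-0.0, -0.021, 1.0], [0.0, 1.0, 0.021], [-1.0, 0.0, -0.0]]
contact_force: [-0.1, -0.7, 0.2]
gripper_width: 0.0
clock: 4.3
eef_pos: [0.6472, -0.1634, 0.2249]
tcp_rot: [[0.0, -0.021, 1.0], [0.0, 1.0, 0.021], [-1.0, 0.0, 0.0]]
contact_force: [-0.6, -0.0, 1.4]
gripper_width: 0.0001
```

```bash
python3 -m jog '[[[0,0,0],[0,0,-0.001],-1],[[0,0,0],[0,0,-0.001],-1]]'
python3 -m jog '[[[0,0,0],[0,0,-0.001],-1],[[0,0,0],[0,0,-0.001],-1]]'
```

```text
clock: 4.5
eef_pos: [0.6472, -0.1634, 0.2241]
tcp_rot: [[0.0, -0.021, 1.0], [0.0, 1.0, 0.021], [-1.0, 0.0, 0.0]]
contact_force: [-1.1, 0.2, 3.3]
gripper_width: 0.0003
clock: 4.7
eef_pos: [0.6473, -0.1634, 0.2233]
tcp_rot: [[0.0, -0.021, 1.0], [0.0, 1.0, 0.021], [-1.0, 0.0, 0.0]]
contact_force: [-1.1, 0.4, 5.8]
gripper_width: 0.0006
```

```bash
python3 -m jog '[[[0,0,0],[0,0.002,0],-1],[[0,0,0],[-0.0001,0.005,0],-1],[[0,0,0],[-0.0002,0.009,0],-1],[[0,0,0],[-0.0003,0.013,0],-1],[[0,0,0],[-0.0004,0.017,0],-1],[[0,0,0],[-0.0005,0.021,0],-1]]'
```

```text
clock: 5.3
eef_pos: [0.647, -0.1428, 0.2233]
tcp_rot: [[0.002, -0.021, 1.0], [-0.002, 1.0, 0.021], [-1.0, -0.002, 0.002]]
contact_force: [-0.1, -5.3, 5.6]
gripper_width: 0.0
```

```bash
python3 -m jog '[[[0,0,0],[-0.0001,0.004,0],-1],[[0,0,0],[-0.0002,0.008,0],-1],[[0,0,0],[-0.0003,0.012,0],-1],[[0,0,0],[-0.0004,0.016,0],-1],[[0,0,0],[-0.0005,0.020,0],-1],[[0,0,0],[-0.0006,0.024,0],-1],[[0,0,0],[-0.0007,0.028,0],-1]]'
python3 - <<'E'
from bench import status
s=status.get_state(); print(s["eef_pos"],s["contact_force"])
E
```

```text
clock: 6.0
eef_pos: [0.6462, -0.1148, 0.2234]
tcp_rot: [[0.002, -0.021, 1.0], [-0.002, 1.0, 0.021], [-1.0, -0.002, 0.002]]
contact_force: [0.4, -4.5, 5.0]
gripper_width: 0.0
[ 0.6462497  -0.11484827  0.22335508] [ 0.38243995 -4.50989377  4.97201608]
```

```bash
python3 -m jog '[[[0,0,0],[-0.0001,0.004,0],-1],[[0,0,0],[-0.0002,0.008,-0.0002],-1],[[0,0,0],[-0.0003,0.012,-0.0003],-1],[[0,0,0],[-0.0004,0.016,-0.0003],-1],[[0,0,0],[-0.0005,0.020,-0.0003],-1],[[0,0,0],[-0.0006,0.024,-0.0003],-1],[[0,0,0],[-0.0007,0.028,-0.0003],-1]]'
python3 -m jog '[[[0,0,0],[-0.0001,0.004,0],-1],[[0,0,0],[-0.0002,0.008,0],-1],[[0,0,0],[-0.0003,0.012,0],-1],[[0,0,0],[-0.0004,0.016,0],-1],[[0,0,0],[-0.0005,0.020,0],-1],[[0,0,0],[-0.0006,0.024,0],-1],[[0,0,0],[-0.0007,0.027,0],-1]]'
python3 -m jog '[[[0,0,0],[-0.0001,0.003,0],-1],[[0,0,0],[-0.0002,0.005,0],-1],[[0,0,0],[-0.0002,0.006,0],-1],[[0,0,0],[-0.0002,0.006,0],-1]]'
python3 - <<'E'
from bench import status, viewer
import cv2
a=viewer.get_image("scene")[170:280,240:400,::-1]; a=cv2.resize(a,None,fx=5,fy=5,interpolation=cv2.INTER_CUBIC); cv2.imwrite("pics/s3.png",a)
E
```

```text
clock: 6.7
eef_pos: [0.6456, -0.0871, 0.2232]
tcp_rot: [[0.002, -0.021, 1.0], [-0.002, 1.0, 0.021], [-1.0, -0.002, 0.002]]
contact_force: [0.2, -4.1, 6.9]
gripper_width: 0.0002
clock: 7.4
eef_pos: [0.6449, -0.06, 0.2231]
tcp_rot: [[0.002, -0.021, 1.0], [-0.002, 1.0, 0.021], [-1.0, -0.002, 0.002]]
contact_force: [0.2, -5.2, 6.8]
gripper_width: 0.0002
clock: 7.8
eef_pos: [0.6447, -0.0539, 0.2231]
tcp_rot: [[0.002, -0.021, 1.0], [-0.001, 1.0, 0.021], [-1.0, -0.001, 0.002]]
contact_force: [0.4, -4.3, 6.2]
gripper_width: -0.0002
```

View pics/s3.png

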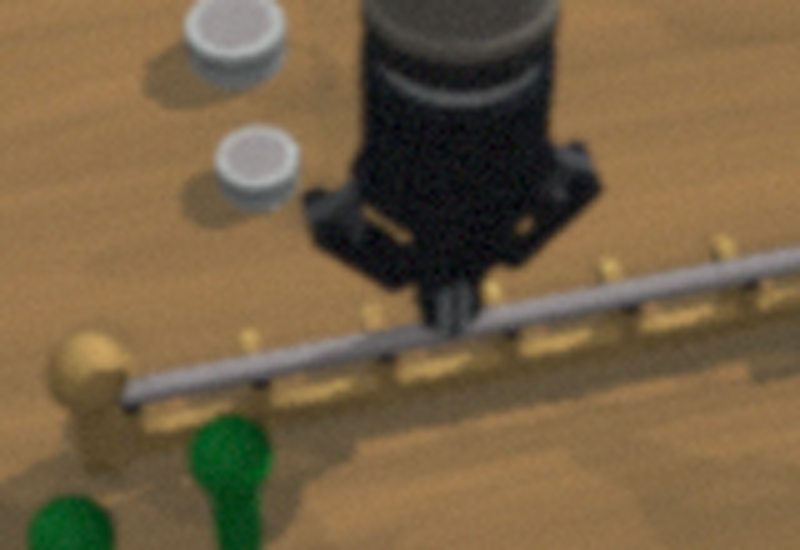

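The fingertip is on the rail over the third gap at crop (450,325). Contact was 5–7 N the whole way. I'll lift straight up, then go behind the tin with the fingers slightly open as a cradle.

```bash
python3 -m jog '[[[0,0,0],[0,0,0.006],-1],[[0,0,0],[0,0,0.02],-1],[[0,0,0],[0,0,0.04],-1],[[0,0,0],[0,0,0.06],-1],[[0,0,0],[0,0,0.08],-1]]'
python3 -m jog '[[[0,0,5],[-0.02,-0.011,0],-0.44],[[0,0,10],[-0.045,-0.024,0],-0.44],[[0,0,16],[-0.07,-0.038,0],-0.44],[[0,0,22],[-0.095,-0.051,0],-0.44],[[0,0,28],[-0.12,-0.065,0],-0.44],[[0,0,34],[-0.145,-0.079,0],-0.44],[[0,0,40.5],[-0.173,-0.093,0],-0.44],[[0,0,40.5],[-0.173,-0.093,0],-0.44]]'
python3 - <<'E'
from bench import status, viewer
import cv2
s=status.get_state(); print(s["eef_pos"],s["tcp_rot"],s["gripper_width"],s["q"])
cv2.imwrite("pics/w4.png",viewer.get_image("wrist")[:,:,::-1])
E
```

```text
clock: 8.35
eef_pos: [0.644, -0.0516, 0.3032]
tcp_rot: [[-0.002, -0.023, 1.0], [0.002, 1.0, 0.023], [-1.0, 0.002, -0.002]]
contact_force: [0.4, -0.4, -0.4]
gripper_width: -0.0
clock: 9.15
eef_pos: [0.4675, -0.1475, 0.3024]
tcp_rot: [[-0.004, -0.663, 0.748], [0.002, 0.748, 0.664], [-1.0, 0.004, -0.002]]
contact_force: [-0.3, 0.6, 0.4]
gripper_width: 0.0239
[ 0.46749736 -0.14754505  0.30239175] [[-0.00394392 -0.66349463  0.74817065]
 [ 0.0021821   0.74816898  0.66350465]
 [-0.99998984  0.0042494  -0.0015029 ]] 0.023897573270951995 [-0.16865314  0.24703172  0.44695208  2.03149721 -0.13719576  0.89550369
  2.64924864]
```

View pics/w4.png

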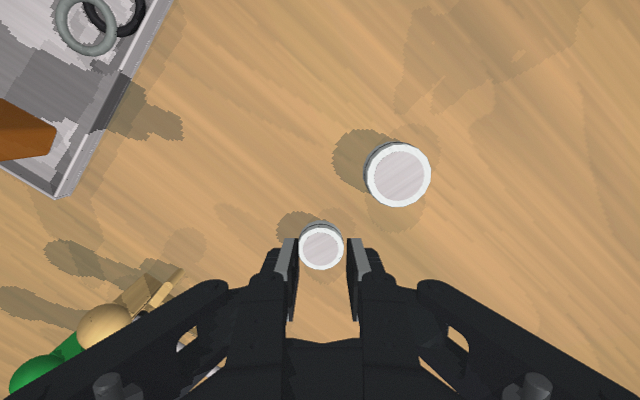

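```bash
python3 - <<'E'
from h import *
from bench import status
s=status.get_state(); P=ray("wrist",(321,247),.02); print(P)
d=P[:2]-s["eef_pos"][:2]; print("along",d@s["tcp_rot"][:2,2],"across",d@s["tcp_rot"][:2,1])
E
python3 -m jog '[[[0,0,0],[0,0,-0.03],-0.44],[[0,0,0],[0,0,-0.06],-0.44],[[0,0,0],[0,0,-0.09],-0.44],[[0,0,0],[0,0,-0.11],-0.44],[[0,0,0],[0,0,-0.12],-0.44],[[0,0,0],[0,0,-0.124],-0.44],[[0,0,0],[0,0,-0.124],-0.44]]'
python3 - <<'E'
from bench import viewer
import cv2
a=viewer.get_image("scene")[130:270,220:420,::-1]; a=cv2.resize(a,None,fx=4,fy=4,interpolation=cv2.INTER_CUBIC); cv2.imwrite("pics/s5.png",a)
E
```

```text
[ 0.50250375 -0.11820932  0.02      ]
along 0.04324702544758997 across -0.0007506426185444049
clock: 9.9
eef_pos: [0.472, -0.1459, 0.1786]
tcp_rot: [[0.0, -0.666, 0.746], [0.0, 0.746, 0.666], [-1.0, 0.0, 0.0]]
contact_force: [-0.8, -0.1, 0.8]
gripper_width: 0.0238
```

View pics/s5.png

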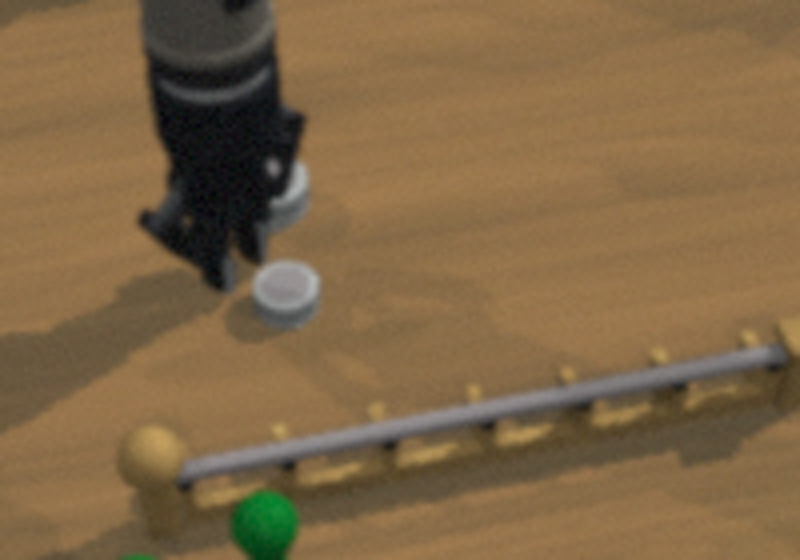

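The tin is at crop (287,293) with the fingers straddling behind it. I'll push toward a point in front of the third gap.

```bash
python3 -m jog '[[[0,0,0],[0.003,0.0027,0],-0.44],[[0,0,0],[0.006,0.0054,0],-0.44],[[0,0,0],[0.009,0.008,0],-0.44],[[0,0,0],[0.0125,0.0112,0],-0.44],[[0,0,0],[0.016,0.0143,0],-0.44],[[0,0,0],[0.0195,0.0174,0],-0.44],[[0,0,0],[0.023,0.0205,0],-0.44],[[0,0,0],[0.0265,0.0237,0],-0.44]]'
python3 -m jog '[[[0,0,0],[0.004,0.0036,0],-0.44],[[0,0,0],[0.008,0.0071,0],-0.44],[[0,0,0],[0.012,0.0107,0],-0.44],[[0,0,0],[0.016,0.0143,0],-0.44],[[0,0,0],[0.02,0.0178,0],-0.44],[[0,0,0],[0.024,0.0214,0],-0.44],[[0,0,0],[0.028,0.025,0],-0.44],[[0,0,0],[0.0295,0.0263,0],-0.44]]'
python3 - <<'E'
from bench import viewer
import cv2
a=viewer.get_image("scene")[130:270,220:420,::-1]; cv2.imwrite("pics/s6raw.png",a); a=cv2.resize(a,None,fx=4,fy=4,interpolation=cv2.INTER_CUBIC); cv2.imwrite("pics/s6.png",a)
E
```

```text
clock: 10.75
eef_pos: [0.498, -0.1225, 0.1785]
tcp_rot: [[-0.0, -0.665, 0.747], [-0.0, 0.747, 0.665], [-1.0, 0.0, -0.0]]
contact_force: [-1.1, -1.2, 2.4]
gripper_width: 0.0242
clock: 11.55
eef_pos: [0.528, -0.0956, 0.1784]
tcp_rot: [[0.0, -0.666, 0.746], [0.0, 0.746, 0.666], [-1.0, -0.0, 0.001]]
contact_force: [-1.7, -1.7, 1.2]
gripper_width: 0.0238
```

View pics/s6.png

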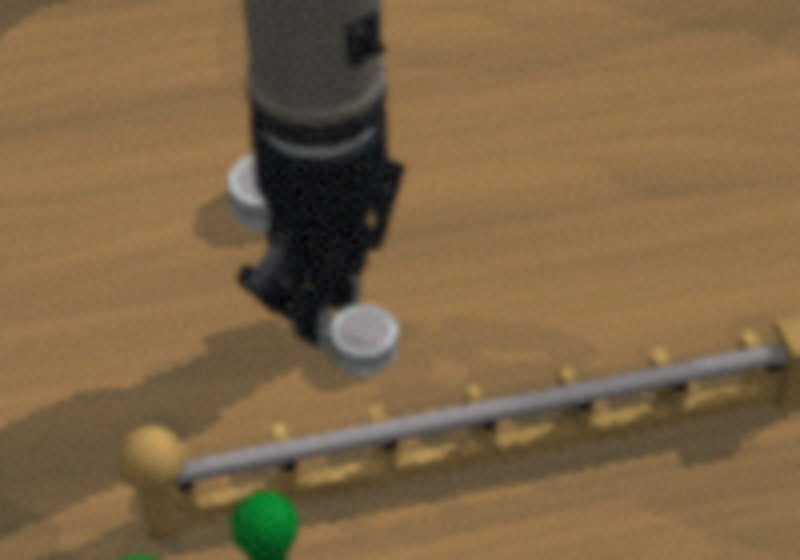

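Run:
```python
from h import *
from bench import status
s=status.get_state()
P=ray("scene",(220+364/4,130+332/4),.02)-[.003,0,0]; print(P, s["eef_pos"])
d=P[:2]-s["eef_pos"][:2]; print("along",d@s["tcp_rot"][:2,2],"across",d@s["tcp_rot"][:2,1])
print(np.array([.575,-.0535])-P[:2])
```

```text
[ 0.55043496 -0.07654826  0.02      ] [ 0.52801079 -0.09556578  0.17844038]
along 0.02939286013331026 across -0.0007542988130635459
[0.02456504 0.02304826]
```

```bash
python3 -m jog '[[[0,0,0],[0.003,0.0028,0],-0.44],[[0,0,0],[0.006,0.0055,0],-0.44],[[0,0,0],[0.01,0.0092,0],-0.44],[[0,0,0],[0.014,0.013,0],-0.44],[[0,0,0],[0.018,0.0167,0],-0.44],[[0,0,0],[0.021,0.0195,0],-0.44],[[0,0,0],[0.023,0.0215,0],-0.44],[[0,0,0],[0.0235,0.022,0],-0.44]]'
python3 -m jog '[[[0,0,0],[-0.008,-0.007,0],-0.44],[[0,0,0],[-0.02,-0.018,0],-0.44],[[0,0,0],[-0.03,-0.027,0.01],-0.44],[[0,0,0],[-0.035,-0.03,0.04],-0.44],[[0,0,-8],[-0.035,-0.02,0.07],-0.44],[[0,0,-16],[-0.035,-0.01,0.1],-0.44],[[0,0,-24],[-0.035,0,0.1],-0.44],[[0,0,-32],[-0.033,0.01,0.1],-0.44]]'
python3 -m jog '[[[0,0,-8],[0.01,0.008,0],-0.44],[[0,0,-8.4],[0.01,0.008,0],-0.44],[[0,0,-8.4],[0.01,0.008,0],-0.44]]'
python3 - <<'E'
from bench import status, viewer
import cv2,pickle
s=status.get_state(); c=viewer.get_calibration("wrist"); pickle.dump((s,c),open("w7.pkl","wb"))
cv2.imwrite("pics/w7.png",viewer.get_image("wrist")[:,:,::-1])
E
```

```text
clock: 12.4
eef_pos: [0.5512, -0.0739, 0.1784]
tcp_rot: [[0.0, -0.666, 0.746], [0.0, 0.746, 0.666], [-1.0, 0.0, 0.0]]
contact_force: [-1.3, -0.9, 1.1]
gripper_width: 0.0238
clock: 13.2
eef_pos: [0.5169, -0.0655, 0.2803]
tcp_rot: [[0.003, -0.161, 0.987], [0.001, 0.987, 0.161], [-1.0, 0.001, 0.003]]
contact_force: [-0.1, 0.9, -0.1]
gripper_width: 0.0237
clock: 13.5
eef_pos: [0.527, -0.0573, 0.2787]
tcp_rot: [[-0.0, -0.025, 1.0], [-0.0, 1.0, 0.025], [-1.0, 0.0, -0.0]]
contact_force: [-0.3, -0.1, 0.5]
gripper_width: 0.0242
```

View pics/w7.png

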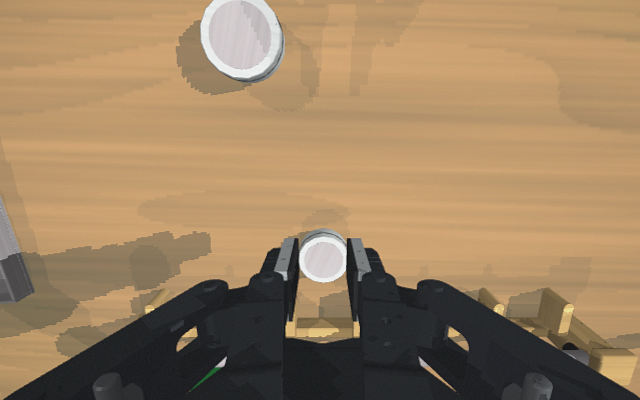

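Run:
```python
from h import *; import pickle
s,c=pickle.load(open("w7.pkl","rb"))
P=ray("w",(324,258),.02,c); print(P,s["eef_pos"])
for p in [(499,308),(569,309)]: print(ray("w",p,.026,c))
u=np.array([-.0255,1]);u/=np.linalg.norm(u);n=np.array([u[1],-u[0]])
R=np.array([.6465,-.2129]); d=P[:2]-R; print("tin along rail",d@u,"rack x",d@n)
for p in [(499,308),(569,309)]:
    q=ray("w",p,.026,c)[:2]-R; print(q@u,q@n)
```

```text
[ 0.56919605 -0.05520668  0.02      ] [ 0.52704718 -0.05727276  0.27871632]
[0.60783171 0.08993731 0.026     ]
[0.60738092 0.14777764 0.026     ]
tin along rail 0.1596126816952607 rack x -0.07325895692739058
0.3037246153530829 -0.030935885855924425
0.361557639204599 -0.029912075308546962
```

```bash
python3 -m jog '[[[0,0,0],[0,0.0016,-0.03],-0.44],[[0,0,0],[0,0.0016,-0.06],-0.44],[[0,0,0],[0,0.0016,-0.08],-0.44],[[0,0,0],[0,0.0016,-0.095],-0.44],[[0,0,0],[0,0.0016,-0.1],-0.44],[[0,0,0],[0,0.0016,-0.1],-0.44]]'
python3 -m jog '[[[0,0,0],[0.005,0.0001,0],-0.44],[[0,0,0],[0.01,0.0002,0],-0.44],[[0,0,0],[0.015,0.0004,0],-0.44],[[0,0,0],[0.02,0.0005,0],-0.44],[[0,0,0],[0.025,0.0006,0],-0.44],[[0,0,0],[0.03,0.0008,0],-0.44],[[0,0,0],[0.033,0.0008,0],-0.44],[[0,0,0],[0.033,0.0008,0],-0.44]]'
python3 - <<'E'
from bench import viewer
import cv2
a=viewer.get_image("scene")[150:255,270:390,::-1]; a=cv2.resize(a,None,fx=5,fy=5,interpolation=cv2.INTER_CUBIC); cv2.imwrite("pics/s8.png",a)
E
```

```text
clock: 14.15
eef_pos: [0.5276, -0.0552, 0.1783]
tcp_rot: [[-0.001, -0.023, 1.0], [0.0, 1.0, 0.023], [-1.0, 0.0, -0.001]]
contact_force: [-0.0, 0.6, 0.7]
gripper_width: 0.0242
clock: 14.95
eef_pos: [0.5614, -0.0538, 0.1785]
tcp_rot: [[0.001, -0.023, 1.0], [0.0, 1.0, 0.023], [-1.0, -0.0, 0.001]]
contact_force: [-0.4, 0.4, -0.4]
gripper_width: 0.024
```

View pics/s8.png

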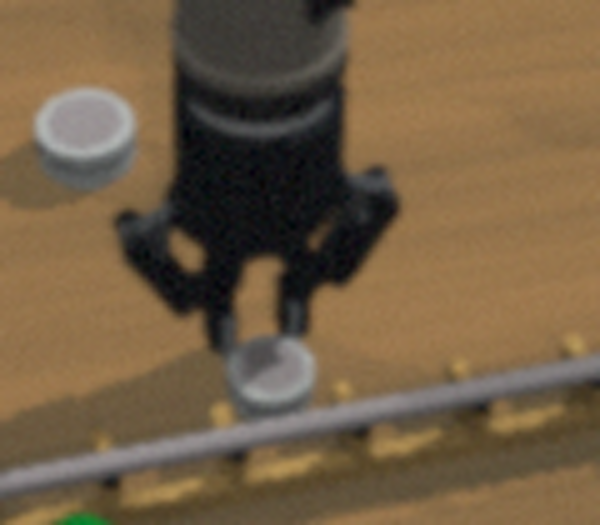

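The tin at crop (271,372) lines up with the third gap, between the noses at (222,412) and (343,390). I'll push it in slowly.

```bash
python3 -m jog '[[[0,0,0],[0.003,0.0002,0],-0.44],[[0,0,0],[0.006,0.0003,0],-0.44],[[0,0,0],[0.01,0.0004,0],-0.44],[[0,0,0],[0.014,0.0005,0],-0.44],[[0,0,0],[0.018,0.0006,0],-0.44],[[0,0,0],[0.021,0.0006,0],-0.44],[[0,0,0],[0.023,0.0006,0],-0.44],[[0,0,0],[0.023,0.0006,0],-0.44]]'
python3 -m jog '[[[0,0,0],[0.001,0,0],-0.44],[[0,0,0],[0.002,0,0],-0.44],[[0,0,0],[0.002,0,0],-0.44]]'
python3 - <<'E'
from bench import viewer
import cv2
a=viewer.get_image("scene")[150:255,270:390,::-1]; a=cv2.resize(a,None,fx=5,fy=5,interpolation=cv2.INTER_CUBIC); cv2.imwrite("pics/s9.png",a)
E
```

```text
clock: 15.8
eef_pos: [0.5842, -0.0533, 0.1785]
tcp_rot: [[0.001, -0.023, 1.0], [-0.0, 1.0, 0.023], [-1.0, -0.0, 0.001]]
contact_force: [-0.1, -0.6, 0.4]
gripper_width: 0.0238
clock: 16.1
eef_pos: [0.5858, -0.0533, 0.1785]
tcp_rot: [[-0.0, -0.023, 1.0], [0.0, 1.0, 0.023], [-1.0, 0.0, -0.0]]
contact_force: [-0.4, -0.1, -0.3]
gripper_width: 0.0238
```

View pics/s9.png

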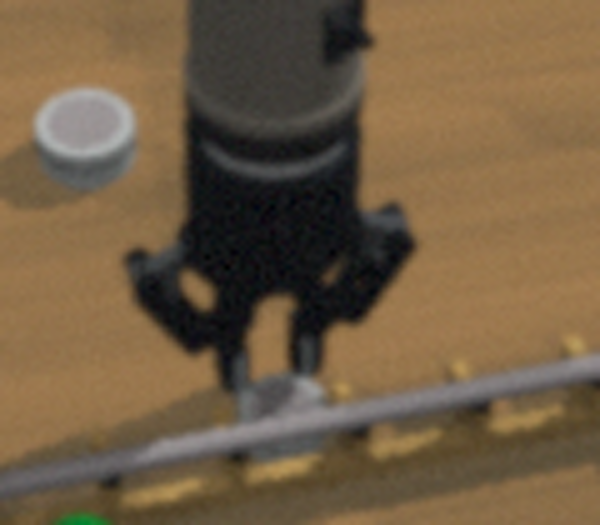

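```bash
for i in 1 ; do python3 -m jog '[[[0,0,0],[0.001,0,0],-0.44],[[0,0,0],[0.0015,0,0],-0.44],[[0,0,0],[0.0015,0,0],-0.44]]' | grep -E "eef|force"; done
python3 -m jog '[[[0,0,0],[0.001,0,0],-0.44],[[0,0,0],[0.0015,0,0],-0.44],[[0,0,0],[0.0015,0,0],-0.44]]' | grep -E "eef|force"
```

```text
eef_pos: [0.5874, -0.0533, 0.1785]
contact_force: [-0.4, -0.7, 0.0]
eef_pos: [0.589, -0.0533, 0.1785]
contact_force: [0.1, 0.4, 0.3]
```

```bash
python3 -m jog '[[[0,0,0],[0.001,0,0],-0.44],[[0,0,0],[0.001,0,0],-0.44]]' | grep -E "eef|force"
python3 -m jog '[[[0,0,0],[0.001,0,0],-0.44],[[0,0,0],[0.001,0,0],-0.44]]' | grep -E "eef|force"
```

```text
eef_pos: [0.59, -0.0533, 0.1785]
contact_force: [-0.1, 0.4, 0.4]
eef_pos: [0.591, -0.0533, 0.1785]
contact_force: [-0.6, 0.7, -0.2]
```

```bash
python3 -m jog '[[[0,0,0],[0.001,0,0],-0.44],[[0,0,0],[0.001,0,0],-0.44]]' | grep -E "eef|force"
python3 -m jog '[[[0,0,0],[0.001,0,0],-0.44],[[0,0,0],[0.001,0,0],-0.44]]' | grep -E "eef|force"
python3 - <<'E'
from bench import viewer
import cv2
a=viewer.get_image("scene")[200:260,290:370,::-1]; a=cv2.resize(a,None,fx=9,fy=9,interpolation=cv2.INTER_CUBIC); cv2.imwrite("pics/s10.png",a)
E
```

```text
eef_pos: [0.5917, -0.0533, 0.1784]
contact_force: [-1.1, 0.4, 0.6]
eef_pos: [0.5922, -0.0534, 0.1782]
contact_force: [-4.0, 0.4, 3.0]
```

View pics/s10.png

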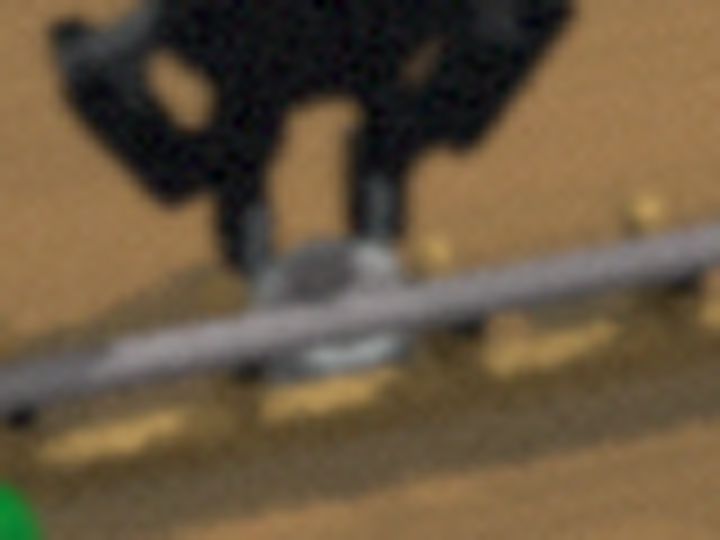

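Push force rose to 4 N and motion stalled, which suggests wall contact. I'll back off and inspect.

```bash
python3 -m jog '[[[0,0,0],[-0.001,0,0],-0.44],[[0,0,0],[-0.003,0,0],-0.44],[[0,0,0],[-0.01,0,0],-0.44],[[0,0,0],[-0.025,0,0],-0.44],[[0,0,0],[-0.045,0,0.01],-0.44],[[0,0,0],[-0.065,0,0.04],-0.44],[[0,0,0],[-0.08,0,0.08],-0.44],[[0,0,0],[-0.09,0,0.12],-0.44]]'
python3 -m jog '[[[0,0,0],[-0.03,0.02,0.03],-0.44],[[0,0,0],[-0.05,0.04,0.06],-0.44],[[0,0,0],[-0.06,0.06,0.08],-0.44],[[0,0,0],[-0.06,0.06,0.08],-0.44]]'
python3 - <<'E'
from bench import status, viewer
import cv2,pickle
s=status.get_state(); c=viewer.get_calibration("wrist"); pickle.dump((s,c),open("w11.pkl","wb"))
im=viewer.get_image("wrist")[:,:,::-1]; cv2.imwrite("pics/w11.png",im)
t=viewer.get_image("top")[:,:,::-1]; cv2.imwrite("pics/t11.png",t); cv2.imwrite("pics/t11c.png",cv2.resize(t[150:270,240:400],None,fx=5,fy=5,interpolation=cv2.INTER_CUBIC))
q=viewer.get_image("scene")[:,:,::-1]; cv2.imwrite("pics/sc11.png",q); cv2.imwrite("pics/sc11c.png",cv2.resize(q[190:260,250:350],None,fx=8,fy=8,interpolation=cv2.INTER_CUBIC))
E
```

```text
clock: 18.4
eef_pos: [0.5015, -0.0534, 0.2992]
tcp_rot: [[-0.001, -0.022, 1.0], [0.0, 1.0, 0.022], [-1.0, 0.0, -0.001]]
contact_force: [1.4, 0.8, 0.6]
gripper_width: 0.0241
clock: 18.8
eef_pos: [0.4428, 0.009, 0.3811]
tcp_rot: [[0.007, -0.028, 1.0], [0.005, 1.0, 0.028], [-1.0, 0.005, 0.007]]
contact_force: [-0.1, 0.3, 0.0]
gripper_width: 0.0238
```

View pics/w11.png

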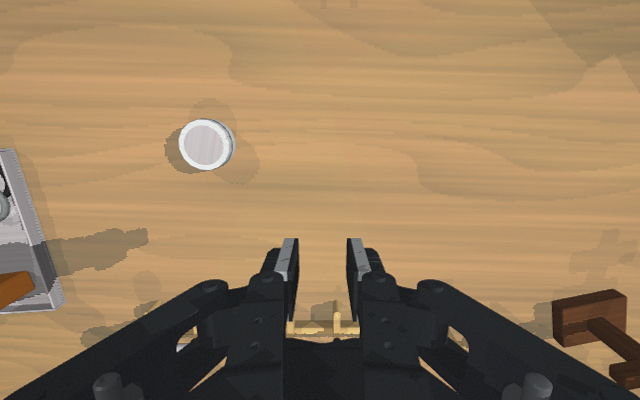

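View pics/t11c.png

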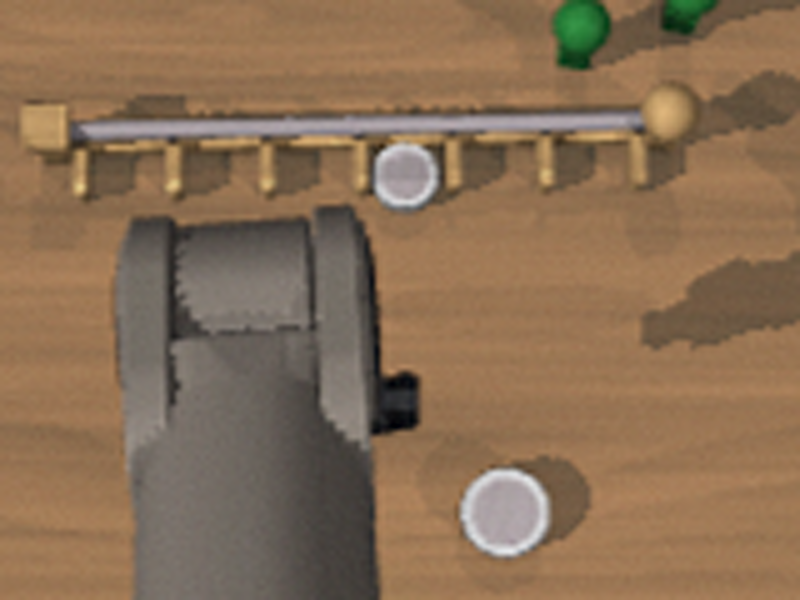

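View pics/sc11c.png

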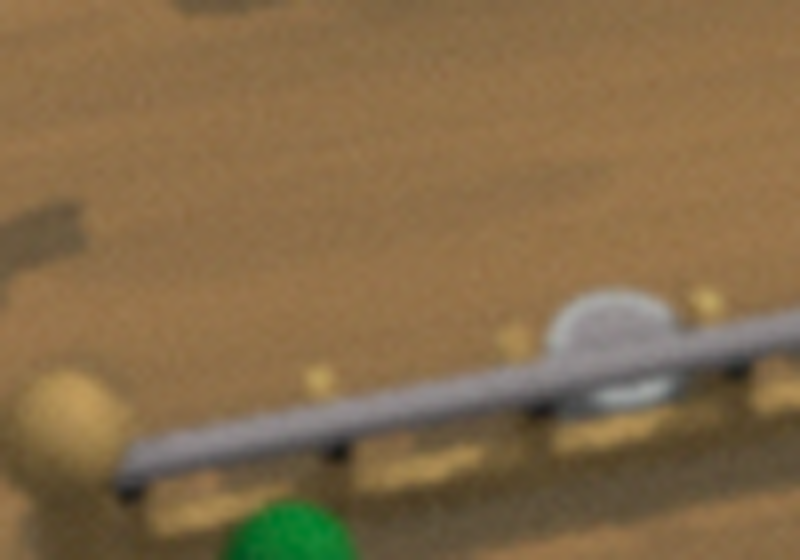

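The tin is in the third gap, counted from the ball: top crop (405,175), between dividers 453 and 362. Next I'll check its depth against the back wall.

Run:
```python
import cv2
from h import *
t=cv2.imread("pics/t11.png"); h=cv2.cvtColor(t,cv2.COLOR_BGR2HSV)
x0,y0,x1,y1=310,177,333,196
m=((h[...,1]<60)&(h[...,2]>110)).astype(np.uint8)[y0:y1,x0:x1]
print(m)
k=max(cv2.findContours(m,cv2.RETR_EXTERNAL,cv2.CHAIN_APPROX_NONE)[0],key=cv2.contourArea)
e=cv2.fitEllipse(k); p=(e[0][0]+x0,e[0][1]+y0); P=ray("top",p,.02); print(p,e[1],P)
pts=[]
for u in range(262,366,3):
    cc=np.where((h[168:178,u,1]<55)&(h[168:178,u,2]>110))[0]
    if len(cc): pts.append((u,168+cc.mean()))
W=np.array([ray("top",q,.050)[:2] for q in pts]); f=np.polyfit(W[:,1],W[:,0],1); print("rail",f,len(pts))
print("rack x",P[0]-np.polyval(f,P[1]))
cv2.imwrite("pics/t11d.png",cv2.resize(t[165:200,295:350],None,fx=14,fy=14,interpolation=cv2.INTER_NEAREST))
# start tin at same camera for bias
```

```text
[[0 0 0 0 0 0 0 0 0 0 0 0 0 0 0 0 0 0 0 0 0 0 0]
 [0 0 0 0 0 0 0 0 0 0 1 0 0 0 0 0 0 0 0 0 0 0 0]
 [0 0 0 0 0 0 0 1 1 1 1 1 1 1 1 0 0 0 0 0 0 0 0]
 [0 0 0 0 0 0 1 1 1 1 1 1 1 1 1 1 0 0 0 0 0 0 0]
 [0 0 0 0 0 1 1 1 1 1 1 1 1 1 1 1 1 0 0 0 0 0 0]
 [0 0 0 0 0 1 1 1 1 1 1 1 1 1 1 1 1 0 0 0 0 0 0]
 [0 0 0 0 0 1 1 1 1 1 1 1 1 1 1 1 1 1 0 0 0 0 0]
 [0 0 0 0 0 1 1 1 1 1 1 1 1 1 1 1 1 1 0 0 0 0 0]
 [0 0 0 0 0 1 1 1 1 1 1 1 1 1 1 1 1 1 0 0 0 0 0]
 [0 0 0 0 0 1 1 1 1 1 1 1 1 1 1 1 1 1 0 0 0 0 0]
 [0 0 0 0 0 1 1 1 1 1 1 1 1 1 1 1 1 1 0 0 0 0 0]
 [0 0 0 0 0 1 1 1 1 1 1 1 1 1 1 1 1 0 0 0 0 0 0]
 [0 0 0 0 0 1 1 1 1 1 1 1 1 1 1 1 0 0 0 0 0 0 0]
 [0 0 0 0 0 0 1 1 1 1 1 1 1 1 1 0 0 0 0 0 0 0 0]
 [0 0 0 0 0 0 0 1 1 1 1 1 1 0 0 0 0 0 0 0 0 0 0]
 [0 0 0 0 0 0 0 0 0 0 0 1 0 0 0 0 0 0 0 0 0 0 0]
 [0 0 0 0 0 0 0 0 0 0 0 0 0 0 0 0 0 0 0 0 0 0 0]
 [0 0 0 0 0 0 0 0 0 0 0 0 0 0 0 0 0 0 0 0 0 0 0]
 [0 0 0 0 0 0 0 0 0 0 0 0 0 0 0 0 0 0 0 0 0 0 0]]
(320.6435441970825, 184.87474012374878) (12.5559720993042, 13.21996784210205) [ 0.6194691 -0.0523443  0.02     ]
rail [-0.02513707  0.64402465] 35
rack x -0.025871335693669617
```

View pics/t11d.png

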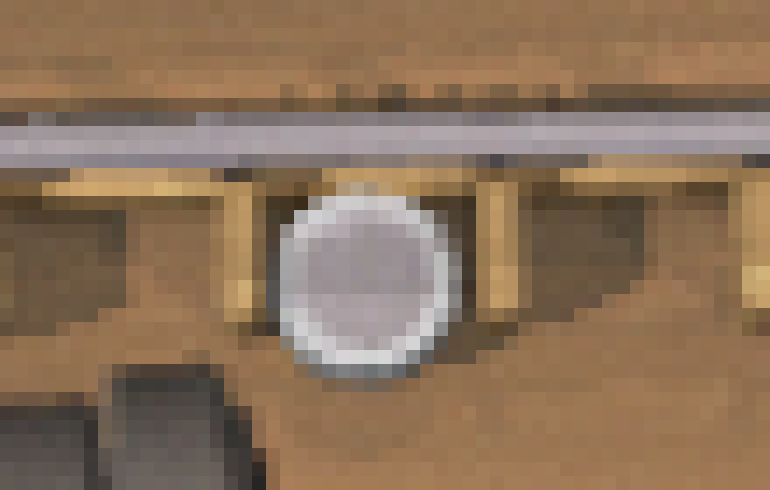

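The tin is centred in the third gap at rack x -25.9 mm (expected -26) and its lid touches the back wall, so I'm handing in.

```bash
python3 -c "
from bench import workorder,status
s=status.get_state();print(s['clock'],s['contact_force'],abs(s['joint_vel']).max())
print(workorder.finish_job())"
```

```text
18.95 [-0.18471941 -0.24316048  0.04532773] 0.023892892396281097
the job is handed in; nothing more can be done
None
```

The job is handed in at 18.95 s, with the tin in the third gap against the back wall and the arm clear; the hand-in gave no verdict.

- **Rail run:** I slid the closed fingertip from about 50 mm from the ball post (first gap), past the second, to about 159 mm (third gap). The upward force at every reading was 5–7 N. I then lifted straight up, going no further along the rail.
- **Tin push:** I pushed the smaller tin with the fingers slightly open, 5–8 mm above the glass. It went first to a point in front of the third gap, then straight in until the push force rose to 4 N and motion stalled.

**Last checks:**
- The top view put the tin at rack x -25.9 mm (expected -26), centred between the third gap's dividers, with its lid flat.
- The tool force after backing off was about 0 N.
- The ball-based and divider-based positions along the rail disagreed by 1–3 mm, within the gap's ±4 mm clearance.
- I did not re-measure the cross or the tray items afterwards, but the arm stayed well away from them.

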